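# Release the latched slide-plate drawer and fit the matching plate

### The job

Take the red-handled release pin from its wooden holder and push its rod down through the yellow-ringed hole in the grey case until the hidden latch lets the drawer spring open. Put the pin back upright in its holder, fully down, and fit the slide plate whose two holes match the dowels of the black lamp stage flat over those dowels. Leave the other plate in its compartment, the drawer open, and the bottle, jar, beaker and spare objective standing where they are.

Things in the scene. Friction and masses are not known exactly. Their poses are not given: they have to be found in the camera images.
- case: (All sizes below are in mm.) Fixed low grey steel case, 150 (x) x 190 (y) x 70 high; origin at the centre of its underside. Its -x face is the front with the blue drawer front; the drawer springs out along the case's -x by 85 mm. The space in front must stay clear until then.
- hole (a point): Centre of the mouth of the 12 mm access hole (2.5 mm chamfer, ringed in yellow) in the case's top, 70 above the table, at +45 (x), +50 (y) in the case's frame. Its axes are the case's. The top is 8 thick; the flat brass latch pad (26 x 22) lies 20 below the mouth, hidden.
- latch (a joint): Downward travel of the hidden latch pad, m: 0 at rest, 0.010 at its stop. Spring: 2 N to start, 7 N at the stop. The drawer is freed at about 0.007 and stays free afterwards.
- drawer (a joint): How far the drawer is out, m: 0 shut and latched, 0.085 fully open. Once freed its weak spring (3 N shut, 1.3 N open) drives it out in about 1 s and keeps it there.
- tray (a point): Centre of the drawer's inner floor, moving with the drawer; its axes are the case's. 41.5 in front of the case's centre when the drawer is shut, 126.5 when open, 13 above the table. Two compartments 57 (x) x 82 (y) centred at +-43 in y, their walls 13 high; the blue front, 32 in front of this point, reaches 48 above the table.
- pin_mid (a point): Release pin, 100 long overall, 60 g, half-way up its length. Own z runs up from tip to handle. Steel rod 6 diameter and 55 long, then a black 22 x 22 x 5 collar, then a red square handle 16 x 16 x 40 (sides along its x and y) whose middle lies 30 above this point. It starts upright in the holder, hanging by its collar, the handle's foot 5 above the holder's top.
- pin_tip (a point): Tip of the release pin's rod, 50 below pin_mid along the pin's axis.
- holder_top (a point): Centre of the mouth of the 12 mm hole (58 deep, 3 chamfer) in the fixed wooden holder, a 50 x 50 block 62 high on a 70 x 70 foot. With the pin fully home its collar rests on the top and the tip lies 55 below this point.
- plate_diagonal_mid (a point): Centre, half-way up, of the slide plate with holes on a diagonal: aluminium 46 (x) x 76 (y) x 5, 70 g, with a black upright fin in its middle, 30 (x) x 12 (y), rising 28 above the plate, to be pinched across its 12 mm (along y). Whole height 33; this point is 16.5 above the underside. Two 10 mm through holes at (+13.5, +28) and (-13.5, -28). Starts in one of the drawer's compartments, out of sight until the drawer opens, its axes along the case's.
- plate_inline_mid (a point): Centre of the other slide plate, the same but with its two 10 mm holes in line at (0, +28) and (0, -28). It starts in the other compartment, stays there, and does not fit the dowels.
- stage_top (a point): Centre of the top of the fixed black lamp stage, 100 (x) x 130 (y) x 40 high, a white lamp window at the centre. Two steel dowels 6 diameter, 8 high with tapered tips, stand at (+13.5, +28) and (-13.5, -28) in this frame. The matching plate lies flat on the top with its x and y along the stage's (either way round), its centre point 16.5 above this point.
- oil_mid (a point): Half-way up a small amber bottle, 28 diameter, 58 high, standing on the case's top; leave alone.
- stain_mid (a point): Half-way up a green jar with a blue cap, 56 diameter, 100 high, on the table; leave alone.
- beaker_mid (a point): Half-way up a glass beaker, 68 diameter, 85 high, on the table; leave alone.
- objective_mid (a point): Half-way up a spare steel microscope objective with a yellow band, 32 diameter, 46 high, standing on the table beside the case; leave alone.
Not all that is in view belongs to the job. Of the things like the case, leave any that is orange or turquoise; of the rest the larger one is meant.

How it is judged:
By the outcome, as a careful person would: the job done as asked, in the order asked, and still so for the second after the job is handed in, with the robot touching nothing.
It also fails if it takes over 67 s, if anything falls off the work surface, if the arm or the gripper's body presses on something with over 40 N, if the wrist force passes 120 N, or if a joint passes its speed limit or range.

### The arm

A 6-joint arm with a two-finger parallel gripper is mounted at the origin on the work surface. World frame = base frame: x ahead of the robot, y to its left, z up, the work surface at z = 0. Lengths are in mm, angles in rad, forces in N, time in s.
With the tool pointing down it reaches from about 400 to 925 mm from the base axis. Payload 3.4 kg.
Tool frame: the origin (TCP) lies midway between the tips of the shut fingers; the grasp point (between the pads) lies bot.grasp_offset behind it (bot.grasp_offset is the distance from the TCP to the grasp point, in mm); z points along the fingers, y is the line along which they close (so a half turn about z gives the same grasp; the last joint's range is limited). The gripper opens to 85 mm and grips with 20 to 120 N. Pads are 22 mm wide; open, the fingers measure 114 mm over their backs; the gripper's body (76 mm by 85 mm) begins 54 mm behind the grasp point. The pads swing forward as they close: fully open they stand 13 mm farther back than shut.
Start: joints at [-1.31, 0.307, 1.506, -0, 1.328, -0.073], TCP at [188.367, -543.276, 231.305] pointing down, gripper open.
Joint ranges: [-3.12, 3.12], [-1.05, 2.28], [0.14, 2.33], [-1.42, 4.57], [0.1, 2.73], [-2.68, 2.68]. Speed limits (rad/s): [2.57, 2.57, 3.14, 3.14, 3.14, 3.14].

### API

Orientations are given as a unit quaternion [x, y, z, w].
In Python, from station import bot, open_gripper, grab, solve_ik, camera gives the robot as it stands. Calls block until the motion is done:
- bot.goto(position, orientation): joint-space move of the TCP to a pose.
- bot.servo_line(position, ori=None, max_speed=150, guard=None): straight line of the TCP; ori=None keeps the orientation; max_speed is the mean speed in mm/s. With guard (N) it stops when the force on the tool has changed by that much, and returns True; else False.
- bot.movej(angles): joint-space move.
- open_gripper() and grab(force=None): open the fingers fully, or close them until they stop; force is the grip in N (None keeps the last).
- bot.dwell(seconds).
- solve_ik(position, orientation): joint angles nearest the present ones, or None.
- camera(name): name is "side" or "top"; returns a dict with "img" (384x512x3 uint8, red, green, blue), "fovy" (degrees; the focal length in pixels is half the picture's height over the tangent of half this angle, whatever the lens; pixels are square), "cx", "cy" (the principal point, pixels), "origin" and "attitude" of the camera in the world. Camera axes: x right, y down, z forward; pixel columns grow to the right and rows downward; lengths in mm; the calibration is good to about 2 mm. A picture is of the moment at which its call begins. There is no depth.
A pose or a line that the arm cannot do raises bot.PlanningError and nothing moves.
- bot.finish_job(): hands the job in, once; it reports no verdict.
Readings, each from a call of its own:
- bot.get_time_s(): time.
- bot.get_q(): joint angles.
- bot.get_dq(): joint speeds.
- bot.get_effort(): joint torques, N m.
- bot.get_tool_pos(): TCP position.
- bot.get_ee_rot(): TCP orientation.
- bot.get_ft_force(): force on the tool from outside, world axes, zero at the start.
- bot.get_ft_torque(): the same for the moment, N m.
- bot.get_gripper_width(): finger opening in mm.
Only numpy, scipy, OpenCV 4.12 (cv2) and the standard library are available. Lean on these libraries where they do the work, as an engineer would, in place of code of your own. Each camera call takes 0.05 s, during which the arm holds its last target. There are 200 camera calls.

## Working session

There is one attempt and no reset: what is moved stays moved. The work goes in short steps, each a Python script; the robot and the scene stay as the last script left them, time stands still between calls to the robot, and variables do not carry over. Pictures are saved under pics/ and viewed, on a budget of 10 in all, crops included, one or two more only if the job needs it, and the job is handed in when it is done.

```bash
ls; mkdir -p pics; python3 - <<'E'
from station import bot,camera
import cv2
for n in("side","top"):
    c=camera(n); cv2.imwrite(f"pics/{n}0.png",cv2.cvtColor(c["img"],cv2.COLOR_RGB2BGR))
    print(n,{k:v for k,v in c.items() if k!="img"})
print(bot.grasp_offset,bot.get_ee_rot(),bot.get_time_s())
E
```

```text
pics
side {'fovy': 46.46275517590586, 'cx': 255.75263864818055, 'cy': 187.880482839259, 'origin': array([-119.75418574,  664.72286713,  997.13583485]), 'attitude': array([-0.36616045,  0.85414219, -0.33849246,  0.14761606])}
top {'fovy': 54.14078666085202, 'cx': 254.62585699233443, 'cy': 193.34540773259687, 'origin': array([ 275.11388749,   65.70843345, 1209.22938373]), 'attitude': array([ 0.71204221, -0.69328365,  0.07910545, -0.07807685])}
18.700000000000003 [ 9.86101746e-01  1.66140016e-01 -7.95883729e-05 -9.14484100e-04] 0.1
```

View pics/side0.png

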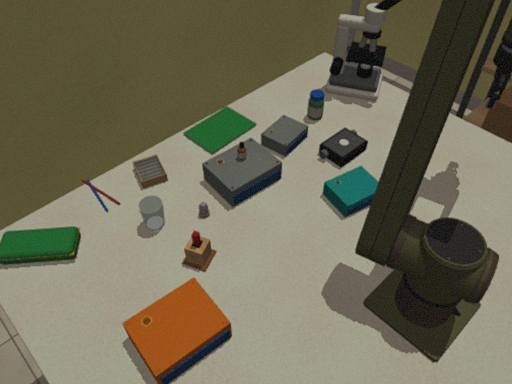

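View pics/top0.png

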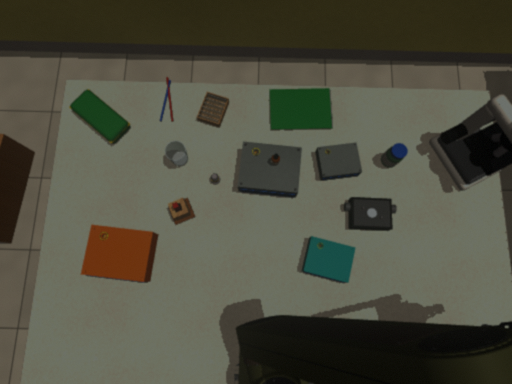

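Side view: the meant case (larger grey) is around (242,170), with the yellow hole at about (221,162). The holder and red pin are at (197,245), and the lamp stage at (343,147). Top view: case (270,169), holder (179,209), stage (371,213). I'll look at enlarged crops next.

```bash
cat > h.py <<'E'
import numpy as np,cv2
from scipy.spatial.transform import Rotation as R
from station import bot,open_gripper,grab,solve_ik,camera
def shot(n,k=6):
    c=camera(n); c["img"]=np.mean([c["img"]]+[camera(n)["img"] for _ in range(k-1)],0).round().astype(np.uint8) if k>1 else c["img"]
    return c
def ray(c,u,v):
    f=192/np.tan(np.radians(c["fovy"]/2))
    d=R.from_quat(c["attitude"]).apply([(u-c["cx"])/f,(v-c["cy"])/f,1.]); return np.array(c["origin"]),d
def onz(c,u,v,z):
    o,d=ray(c,u,v); return o+d*(z-o[2])/d[2]
def proj(c,p):
    f=192/np.tan(np.radians(c["fovy"]/2))
    q=R.from_quat(c["attitude"]).inv().apply(np.asarray(p,float)-c["origin"]); return q[...,:2]/q[...,2:]*f+[c["cx"],c["cy"]]
def tri(rs):
    A=0;b=0
    for o,d in rs:
        d=d/np.linalg.norm(d);M=np.eye(3)-np.outer(d,d);A=A+M;b=b+M@o
    return np.linalg.solve(A,b)
def crop(c,x0,y0,w,h,s,name):
    cv2.imwrite("pics/"+name,cv2.cvtColor(cv2.resize(c["img"][y0:y0+h,x0:x0+w],None,fx=s,fy=s,interpolation=cv2.INTER_CUBIC),cv2.COLOR_RGB2BGR))
E
python3 - <<'E'
from h import *
import pickle
t=shot("top");s=shot("side");pickle.dump((t,s),open("s0.pkl","wb"))
crop(t,160,130,240,110,3.3,"a.png");crop(s,170,110,200,160,3.7,"b.png")
# tcp marker check
print(proj(t,bot.get_tool_pos()),proj(s,bot.get_tool_pos()))
for n,c in(("t",t),("s",s)):
    hsv=cv2.cvtColor(c["img"],cv2.COLOR_RGB2HSV)
    for k,lo,hi in(("red",(0,150,60),(6,255,255)),("red2",(174,150,60),(180,255,255)),("yel",(20,120,80),(35,255,255))):
        m=cv2.inRange(hsv,lo,hi);N,l,st,ce=cv2.connectedComponentsWithStats(m)
        print(n,k,[(st[i,4],ce[i].round(1).tolist()) for i in range(1,N) if st[i,4]>=3][:10])
E
```

```text
[496.93541599 320.79027195] [489.21994081 102.68973456]
t red [(np.int32(5), [167.0, 80.0]), (np.int32(7), [169.0, 96.0]), (np.int32(8), [170.0, 104.5]), (np.int32(7), [171.0, 113.0]), (np.int32(22), [174.9, 205.1])]
t red2 [(np.int32(4), [168.0, 93.5])]
t yel [(np.int32(3), [107.0, 235.0])]
s red [(np.int32(8), [84.0, 181.0]), (np.int32(46), [106.9, 195.6]), (np.int32(57), [195.6, 236.9])]
s red2 [(np.int32(3), [194.3, 242.3])]
s yel [(np.int32(7), [216.7, 160.6]), (np.int32(9), [221.3, 162.0]), (np.int32(5), [78.2, 229.2]), (np.int32(14), [71.6, 253.3]), (np.int32(3), [144.3, 316.3]), (np.int32(15), [149.7, 320.1]), (np.int32(15), [142.3, 322.5])]
```

View pics/a.png

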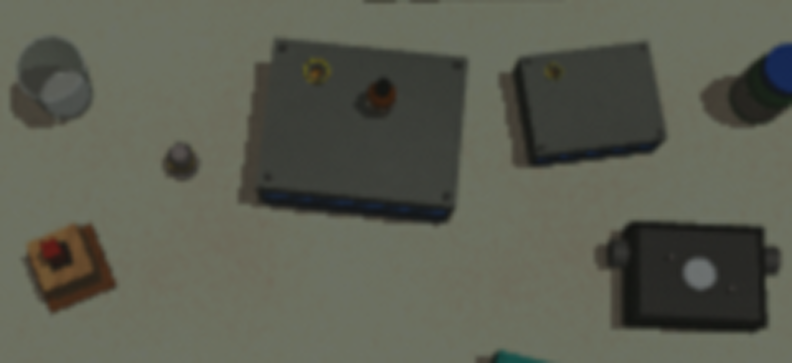

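View pics/b.png

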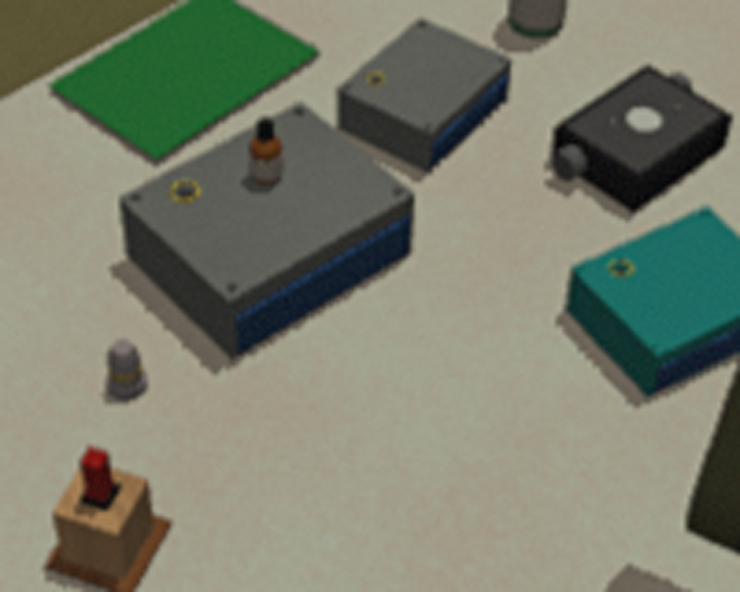

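The top crop shows the four corner screws, the ring (317,71) and the stage lamp (699,273) with dowels at (671,256) and (734,288). The side crop shows the ring at (185,191), the screws, and the pin at (97,475). Next I refine these to sub-pixel and cast rays.

```bash
cat >> h.py <<'E'
def refine(c,u,v,kind,r=3):
    I=cv2.GaussianBlur(c["img"],(0,0),.5).astype(float);g=I.sum(2)
    W={"dark":-g,"bright":g,"yel":np.minimum(I[...,0],I[...,1])-I[...,2],"red":I[...,0]-np.maximum(I[...,1],I[...,2])}[kind]
    for _ in range(3):
        y0,x0=int(round(v)),int(round(u));Y,X=np.mgrid[y0-r:y0+r+1,x0-r:x0+r+1]
        w=W[Y,X]; b=np.median(w) if r<6 else np.percentile(w,30)
        w=np.clip(w-b-.25*(w.max()-b),0,None); u,v=(w*X).sum()/w.sum(),(w*Y).sum()/w.sum()
    return u,v
E
python3 - <<'E'
from h import *
import pickle
t,s=pickle.load(open("s0.pkl","rb"))
ca=lambda u,v:((u+.5)/3.3-.5+160,(v+.5)/3.3-.5+130)
cb=lambda u,v:((u+.5)/3.7-.5+170,(v+.5)/3.7-.5+110)
pts=[("sc+x+y",(281,48),(136,197),"dark",2,70),("sc+x-y",(458,65),(299,111),"dark",2,70),("sc-x-y",(447,197),(398,192),"dark",2,70),("sc-x+y",(267,177),(232,287),"dark",2,70),
("ring",(317,71),(185,191),"yel",4,70),("lamp",(699,273),(644,120),"bright",6,40),("dow+",(671,256),(613,107),"bright",2,48),("dow-",(734,288),(676,107),"bright",2,48)]
for n,a,b,k,r,z in pts:
    pa=refine(t,*ca(*a),k,r);pb=refine(s,*cb(*b),k,r)
    print(n,np.round(pa,1),np.round(pb,1),"top",onz(t,*pa,z).round(1)[:2],"side",onz(s,*pb,z).round(1)[:2],"tri",tri([ray(t,*pa),ray(s,*pb)]).round(1))
# wood holder & handle
for n,c,(x0,y0,w,h) in(("t",t,(162,190,40,40)),("s",s,(175,225,45,50))):
    hs=cv2.cvtColor(c["img"],cv2.COLOR_RGB2HSV)[y0:y0+h,x0:x0+w]
    print(n);
    for row in hs[8:26 if n=="t" else 36,2:34]: print(" ".join("%02x%02x"%(p[1],p[2]) for p in row))
E
```

```text
sc+x+y [245.1 144.2] [205.9 163.2] top [693.9 102.1] side [695.5 103.5] tri [695.  102.7  69.4]
sc+x-y [298.1 149.4] [250.3 139.8] top [680.7 -67.6] side [681.7 -66.4] tri [681.6 -67.2  69.4]
sc-x-y [294.7 189.3] [279.3 164.7] top [549.6 -57.1] side [538.2 -51.4] tri [550.2 -60.2  56.8]
sc-x+y [240.6 183.2] [232.2 187.4] top [564.4 112.2] side [565.6 112.7] tri [564.9 112.5  70.2]
ring [255.  150.5] [219.7 161.3] top [673.3  70. ] side [673.1  68.3] tri [672.2  69.7  71.7]
lamp [371.6 212.4] [343.6 141.7] top [ 488.2 -303.4] side [ 490.5 -302.9] tri [ 489.  -302.5   41. ]
dow+ [363.2 207.2] [335.2 142.2] top [ 502.8 -275.4] side [ 502.7 -273.2] tri [ 503.7 -275.7   45.8]
dow- [381.5 216.7] [352.8 138.3] top [ 474.1 -331.6] side [ 475.5 -329.9] tri [ 475.1 -331.2   47.3]
t
2470 2470 2470 2270 2070 2270 2470 2070 2270 2270 2470 276f 276e 286c 2f6c 3b6c 566b 6e66 7461 5356 3e52 4e52 6950 6551 3260 256d 256f 256d 276f 256f 2770 226f
226f 2470 2470 256f 2470 2070 2071 1e70 2070 2470 256e 2a6d 336d 476c 5b6d 6f6c 8268 8f64 8e5f 8451 7844 8945 9c48 8f49 4e52 2666 256e 236d 256d 276f 226f 24
[... 6344 characters left out ...]
 754c 834e 774d 7c50 764e 774b 7347 7144 7c42 7347 7144 7844
1fa2 21a2 1ea4 1fa4 21a4 24a5 21a8 2994 5273 7d56 7950 7c50 7652 7c4c 774d 7c4c 704b 744d 814d 794e 794e 774f 7950 7b4f 794e 744d 7148 7643 7c46 7e45 7146 8a55
1fa2 1fa2 21a3 1ea2 1fa3 1fa2 2096 4a7f 855c 954d 7950 7851 8350 7b4f 764e 774d 744b 794c 7b4d 7c4e 744f 7350 7b4f 764e 7950 754c 7c46 7f42 7345 7c44 7b4d 9d63
1fa4 1fa2 1fa2 20a1 21a3 23a2 3a89 7d72 a252 814b 7c4e 7853 7950 7b4f 774f 7e4d 774b 7a4b 744d 7b4d 7c4e 774f 7e4f 7851 7b4d 7c4e 7c48 6d44 7444 7c46 8759 9d68
1fa2 20a1 23a1 20a1 1fa4 2398 597e 9b5e b145 8048 794e 7e51 7c52 7c50 794e 754c 774d 7e4b 794c 794e 7b4f 764e 7e4f 7950 7952 764e 7c4a 7643 6d44 864c 9462 9e67
```

```bash
python3 - <<'E'
from h import *
import pickle
t,s=pickle.load(open("s0.pkl","rb"))
for n,c,(x0,y0,w,h) in(("t",t,(162,190,40,40)),("s",s,(175,222,45,55))):
    hs=cv2.cvtColor(c["img"],cv2.COLOR_RGB2HSV)[y0:y0+h,x0:x0+w].astype(int)
    S,V,H=hs[...,1],hs[...,2],hs[...,0]
    red=(S>150)&(V>(78 if n=="t" else 95))&((H<8)|(H>172))
    ys,xs=np.nonzero(red); u,v=xs.mean()+x0,ys.mean()+y0
    print(n,"handle top",len(xs),(u,v),onz(c,u,v,107).round(1))
    m=((S>0x58)&(V>=(0x50 if n=="t" else 0x78))&(H>8)&(H<25)).astype(np.uint8)
    m=cv2.morphologyEx(m,cv2.MORPH_OPEN,np.ones((2,2)))
    N,l,st,ce=cv2.connectedComponentsWithStats(m); print(st[1:,4])
    P=np.argwhere(np.isin(l,[i for i in range(1,N) if st[i,4]>8]))[:,::-1]+[x0,y0]
    W=np.array([onz(c,a,b,62)[:2] for a,b in P],np.float32)
    r=cv2.minAreaRect(W); print("holder top rect",np.round(r[0],1),np.round(r[1],1),r[2])
def edge(c,cols,v0,z,L=7):
    g=c["img"].sum(2).astype(float);P=[]
    for u in cols:
        col=g[v0(u)-L:v0(u)+L,u]; th=(np.percentile(col,90)+np.percentile(col,10))/2
        i=np.nonzero((col[:-1]>th)&(col[1:]<=th))[0][0]; P.append(onz(c,u,v0(u)-L+i+(col[i]-th)/(col[i]-col[i+1]),z)[:2])
    P=np.array(P);a,b=np.polyfit(P[:,1],P[:,0],1);print("edge yaw",-np.degrees(np.arctan(a)),"x mid",P[:,0].mean(),np.abs(P[:,0]-a*P[:,1]-b).max())
edge(t,range(356,388),lambda u:198,40);edge(t,range(248,298),lambda u:round(142+(u-245)*.1),70)
E
```

```text
t handle top 18 (np.float64(174.61111111111111), np.float64(204.88888888888889)) [483.  305.2 107. ]
[171]
holder top rect [480.7 302.6] [48.6 50.6] 23.94182014465332
s handle top 24 (np.float64(194.95833333333334), np.float64(233.625)) [483.3 307.1 107. ]
[168]
holder top rect [480.6 306.3] [48.8 49. ] 25.13336753845215
edge yaw -1.1051071201766876 x mid 537.5583632852426 0.6888046483380776
edge yaw -4.62074766767753 x mid 696.9135656630207 0.6527778893793084
```

Everything agrees to within about 1–2 mm:

| Item | Position (mm) | Yaw |
|---|---|---|
| Holder | (482, 305.3) | about 24.5° |
| Hole | (672.6, 69) | case −4.6° |
| Stage | (488.6, −303) | −1.1° |

Next I pick the pin.

```bash
cat >> h.py <<'E'
def Q(psi): return (R.from_euler("z",psi,degrees=True)*R.from_euler("x",180,degrees=True)).as_quat()
def T(x,y,zg): return [x,y,zg-bot.grasp_offset]
def best(x,y,zg,psis):
    o=[(abs(q[5])+.3*abs(q[3]),p) for p in psis if (q:=solve_ik(T(x,y,zg),Q(p))) is not None]; return min(o)[1]
def st(m=""): print(m,"t%.1f"%bot.get_time_s(),np.round(bot.get_tool_pos(),1),"F",np.round(bot.get_ft_force(),1),"w%.1f"%bot.get_gripper_width())
E
python3 - <<'E'
from h import *
H=(482,305.3)
p=best(*H,180,[24.5+90*k for k in range(-2,3)]);print("psi",p,solve_ik(T(*H,180),Q(p)))
bot.goto(T(*H,150),Q(p));st("above")
bot.servo_line(T(*H,90),max_speed=100,guard=15);st("down")
grab(50);st("grip")
bot.servo_line(T(*H,200),max_speed=150);st("lift")
t=shot("top",3);s=shot("side",3)
import pickle;pickle.dump((t,s,p),open("s1.pkl","wb"))
u,v=proj(s,[482,305,150]).astype(int);x0,y0=max(u-60,0),max(v-50,0)
crop(s,x0,y0,120,100,6,"c.png");print(x0,y0)
E
```

```text
psi 114.5 [ 4.90587972e-01  3.61998899e-01  1.61316984e+00 -4.44089210e-16
  1.16642391e+00  6.29823051e-02]
above t3.9 [482.6 304.7 131.4] F [0.2 0.2 0.2] w85.6
down t4.6 [482.4 305.4  71.5] F [-0.4  0.5 -0.2] w85.6
grip t5.2 [482.5 305.6  71.7] F [0.7 0.5 2.7] w15.0
lift t6.1 [481.1 304.8 180.3] F [-0.1 -0.1 -1. ] w15.3
134 172
```

View pics/c.png

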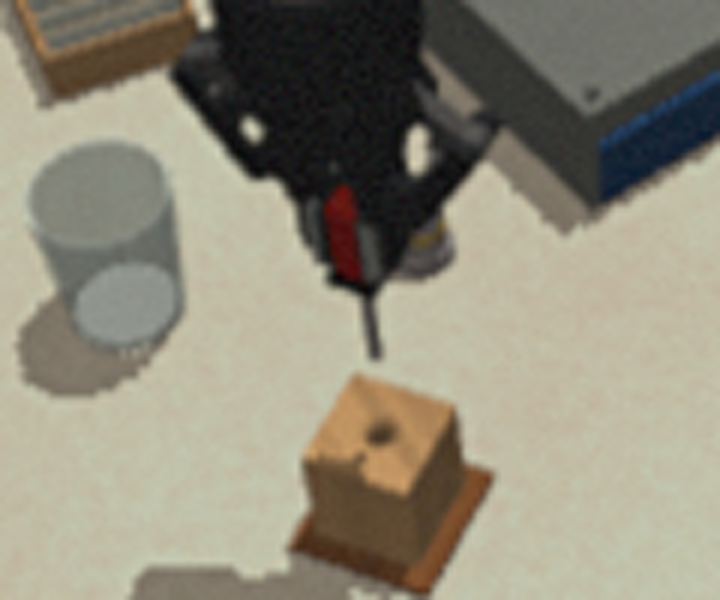

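The pin is held upright. Its tip is at crop (376,357) and the holder's hole at (381,433). I'll measure both, then transport and press.

```bash
python3 - <<'E'
from h import *
import pickle
t,s,p=pickle.load(open("s1.pkl","rb"))
f=lambda u,v:((u+.5)/6-.5+134,(v+.5)/6-.5+172)
print("tip",onz(s,*f(376,356),117).round(1),"hole",onz(s,*f(381,433),62).round(1))
c=(672.6,69)
pp=p  # keep yaw
bot.servo_line(T(482,305.3,235),max_speed=200)
bot.servo_line(T(*c,235),max_speed=300);st("over")
bot.servo_line(T(*c,165),max_speed=120,guard=15);st("tip82")
r=bot.servo_line(T(*c,138),max_speed=50,guard=8);st(f"tip55 {r}")
if r:
    t=shot("top",3);s=shot("side",3);pickle.dump((t,s),open("s2.pkl","wb"))
E
```

```text
tip [480.9 303.6 117. ] hole [484.2 305.4  62. ]
over t7.9 [671.3  70.3 215.8] F [-0.   0.3 -0.6] w15.3
tip82 t8.6 [673.   69.5 147. ] F [ 0.6 -0.3  0. ] w15.3
tip55 False t9.3 [672.6  69.  119.1] F [ 0.2 -0.7 -0.6] w14.9
```

```bash
python3 - <<'E'
from h import *
import pickle
c=(672.6,69)
r=bot.servo_line(T(*c,124.5),max_speed=30,guard=30);st(f"pushed {r}")
bot.dwell(.3);st("hold")
bot.servo_line(T(*c,165),max_speed=100);st("up")
bot.servo_line(T(*c,235),max_speed=200);
t=shot("top",6);pickle.dump(t,open("s3.pkl","wb"))
crop(t,230,130,100,110,5,"d.png");st()
E
```

```text
pushed False t9.9 [673.5  69.1 106.6] F [ 0.4 -0.2  5.3] w15.4
hold t10.2 [673.5  69.1 106.7] F [0.4 0.9 5.7] w15.7
up t10.8 [672.   69.  145.8] F [-0.8  0.4 -0.3] w15.2
 t11.6 [671.7  68.9 214.5] F [ 0.   0.5 -0.6] w15.2
```

View pics/d.png

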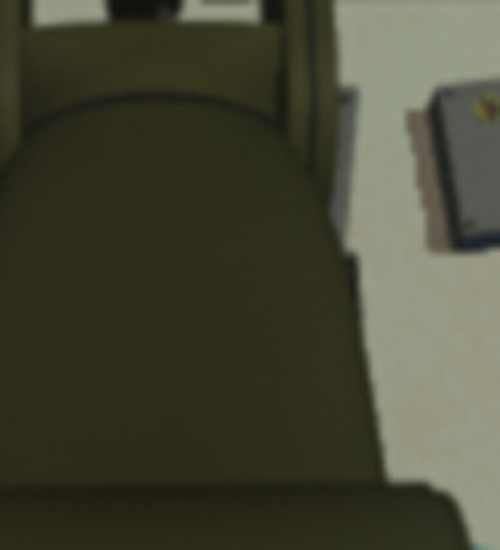

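The arm hides the drawer in this view, so I check from the side.

```bash
python3 - <<'E'
from h import *
s=shot("side",3);crop(s,170,90,220,160,3.5,"e.png")
E
```

```text
(no output)
```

View pics/e.png

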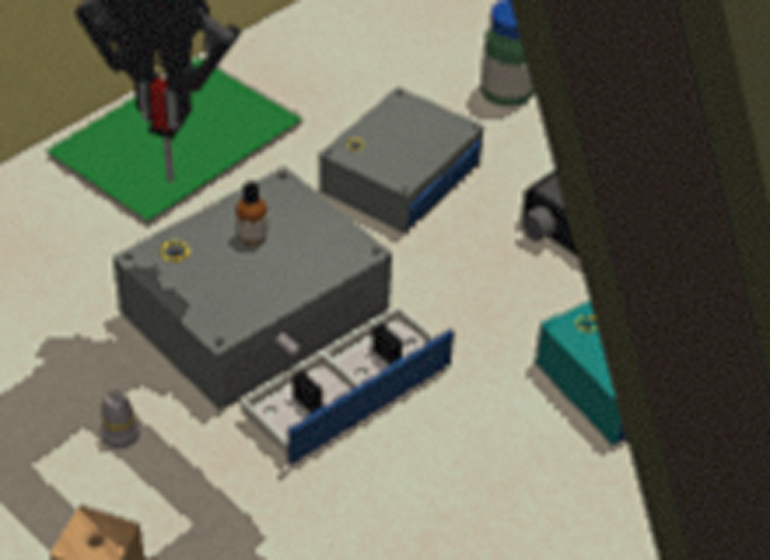

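The drawer is open with both fins visible. Next the pin goes back.

```bash
python3 - <<'E'
from h import *
import pickle
H=(482,305.3)
bot.servo_line(T(*H,235),max_speed=300)
bot.servo_line(T(*H,155),max_speed=150);bot.dwell(.2);st("over")
r=bot.servo_line(T(*H,105),max_speed=80,guard=10);st(f"in {r}")
if not r:
    r=bot.servo_line(T(*H,89.3),max_speed=40,guard=8);st(f"down {r}")
    open_gripper();st("open")
    bot.servo_line(T(*H,170),max_speed=150)
    bot.goto(T(400,390,220),bot.get_ee_rot())
t=shot("top",8);s=shot("side",8);pickle.dump((t,s),open("s4.pkl","wb"))
A=cv2.resize(t["img"][165:235,160:310],None,fx=5.2,fy=5.2,interpolation=3)[:, :780]
B=cv2.resize(s["img"][155:270,170:310],None,fx=2,fy=2,interpolation=3)
st("end");C=np.zeros((A.shape[0]+B.shape[0],780,3),np.uint8);C[:A.shape[0],:A.shape[1]]=A;C[A.shape[0]:,:B.shape[1]]=B
C=C[:600];cv2.imwrite("pics/f.png",C[...,::-1])
E
```

```text
over t13.8 [483.  305.7 137.5] F [-0.3 -0.2 -0.5] w15.6
in False t14.6 [482.3 305.5  86.4] F [ 2.2  1.4 -1.2] w15.4
down True t15.0 [482.4 305.5  71.6] F [-0.9  0.4  4.5] w15.4
open t15.7 [482.7 305.7  71.4] F [-0.3 -0.3 -0.4] w85.4
end t17.7 [400.  390.  201.4] F [ 0.9 -0.3 -0.4] w85.7
```

View pics/f.png

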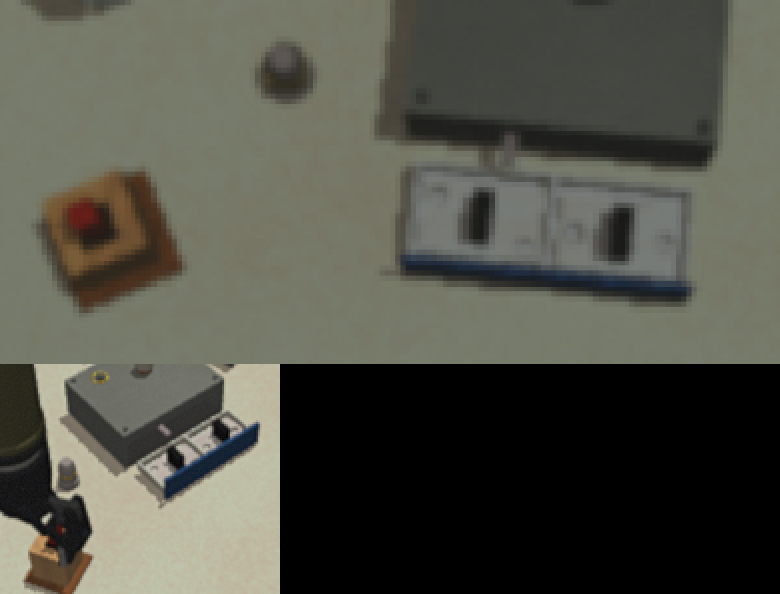

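The pin is home: it contacted at the same height it was taken from (TCP z 71.6). The left (+y) plate has diagonal holes at crop (440,192) and (525,240). The right plate is in line. I measure the left one.

```bash
python3 - <<'E'
from h import *
import pickle
t,s=pickle.load(open("s4.pkl","rb"))
f=lambda u,v:((u+.5)/5.2-.5+160,(v+.5)/5.2-.5+165)
hs=[]
for a in((440,192),(525,240)):
    p=refine(t,*f(*a),"dark",2);hs.append(onz(t,*p,18));print("hole",np.round(p,1),f(*a),hs[-1].round(1),onz(t,*f(*a),18).round(1))
d=hs[0]-hs[1];print("mid",(hs[0]+hs[1])/2,"len",np.hypot(*d[:2]),"yaw",np.degrees(np.arctan2(d[1],d[0]))-64.26)
for n,c,(x0,y0,w,h) in(("t",t,(247,198,13,17)),("s",s,(248,190,20,24))):
    g=c["img"][y0:y0+h,x0:x0+w].sum(2)
    print(n);print(g)
print(proj(s,[500,75.5,46]),proj(t,[500,75.5,46]))
E
```

```text
hole [244.2 201.1] (244.21153846153845, 201.51923076923077) [518.2 100.7  18. ] [516.9 100.5  18. ]
hole [260.9 211. ] (260.5576923076923, 210.75) [487.3  45.8  18. ] [488.1  47.   18. ]
mid [502.76981828  73.26921358  18.        ] len 63.07177725380041 yaw -3.637727161856972
t
[[304 289 266 256 259 256 260 253 242 243 252 266 275]
 [350 343 338 336 334 334 337 332 306 273 260 257 253]
 [356 358 359 353 331 324 331 337 347 344 339 337 334]
 [355 357 356 334 250 211 232 265 330 357 356 356 358]
 [356 354 333 293 176 107 116 187 313 356 357 355 356]
 [359 342 273 203 119  75  80 169 315 357 357 357 357]
 [361 341 254 170 103  76  83 177 315 358 357 357 357]
 [354 321 242 164 102  78  97 196 321 358 358 358 357]
 [340 273 213 145  93  78 107 213 325 357 359 356 357]
 [337 256 200 131  87  77 120 235 329 352 355 353 353]
 [337 257 197 130  87  80 124 247 331 354 352 353 350]
 [337 257 199 129  84  76 132 264 338 352 353 352 350]
 [338 259 202 133  87  82 152 297 351 357 354 352 339]
 [346 291 254 210 166 151 198 314 354 354 354 345 320]
 [359 347 341 327 292 275 292 339 358 359 356 349 3
[... 1513 characters left out ...]
3 136  52  42  80 135 219 245 193 147
  118 106]
 [432 505 539 544 541 538 407 330 311 247 136 109 166 195 187 169 131 111
  102 111]
 [520 529 537 533 532 538 484 381 335 278 214 201 205 181 133 112  94 104
  102 102]
 [534 533 530 524 530 539 542 492 368 257 223 197 168 123 107 105 109 110
  115 110]
 [535 527 525 530 530 538 486 422 305 218 165 134 106  99 107 106 102 101
  108 106]
 [541 529 526 528 461 409 336 260 190 136 112  99 101 109 112 108 110 111
  107  93]
 [532 541 535 491 346 237 193 157 120 101  98 107 105 107 109 102 114 113
   99 104]
 [456 540 548 463 279 156 122  99 102 100 100 110 103 112 107 105 100  98
  111 192]]
[257.48845322 198.68236565] [251.76830605 205.21536781]
```

```bash
python3 - <<'E'
from h import *
import pickle
t,s=pickle.load(open("s4.pkl","rb"))
print("side fintop",onz(s,257.4,199.6,46).round(1),"top +x edge z46",onz(t,252.2,201.3,46).round(1),"-x edge z18",onz(t,251.6,211.3,18).round(1))
c=(499,75.5)
p=best(*c,120,[-4.6,175.4]);print("psi",p)
bot.goto(T(*c,130),Q(p));st("above")
r=bot.servo_line(T(*c,40.7),max_speed=80,guard=10);st(f"down {r}")
if not r:
    grab(40);st("grip")
    bot.servo_line(T(*c,60),max_speed=50);bot.servo_line(T(*c,130),max_speed=120);st("lift")
    print(p)
E
```

```text
side fintop [497.6  78.1  46. ] top +x edge z46 [512.6  74.5  46. ] -x edge z18 [485.5  75.7  18. ]
psi 175.4
above t19.2 [499.3  76.  111.5] F [-0.6  0.4 -0.5] w85.4
down False t20.5 [499.5  75.5  22.4] F [-0.6  0.5 -0.6] w85.6
grip t21.1 [499.1  75.5  22.2] F [0.1 0.4 3. ] w11.4
lift t22.4 [498.4  75.4 110.8] F [-0.1 -0.4 -0.7] w11.0
175.4
```

```bash
python3 - <<'E'
from h import *
import pickle
c=(488.6,-303)
bot.servo_line(T(499,75.5,160),max_speed=200)
bot.servo_line(T(*c,160),Q(178.9),max_speed=300)
bot.servo_line(T(*c,95),max_speed=150);bot.dwell(.4);st("hover")
t=shot("top",8);s=shot("side",8);pickle.dump((t,s,bot.get_tool_pos()),open("s5.pkl","wb"));st()
A=cv2.resize(t["img"][180:250,330:420],None,fx=6,fy=6,interpolation=2)
B=cv2.resize(s["img"][110:180,310:373],None,fx=6,fy=6,interpolation=2)[:420]
C=np.hstack([A,B])[:, :800];cv2.imwrite("pics/g.png",C[...,::-1]);print(A.shape,B.shape)
E
```

```text
hover t25.1 [ 488.9 -303.3   76.9] F [ 0.4 -0.7 -1.2] w11.4
 t25.9 [ 488.6 -303.    76.3] F [ 0.  -0.8  0.2] w10.9
(420, 540, 3) (420, 378, 3)
```

View pics/g.png

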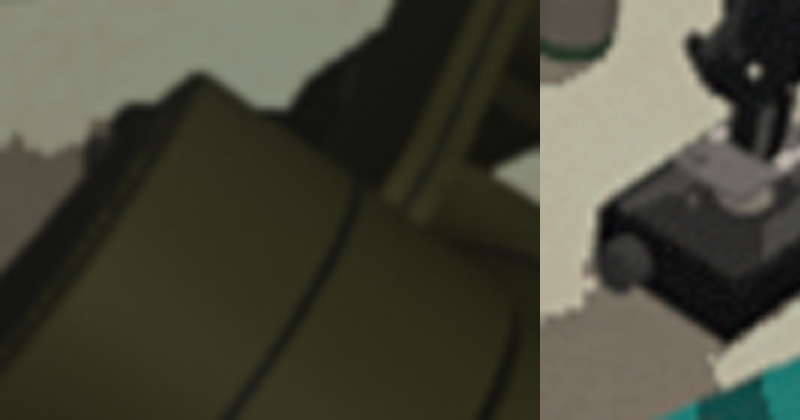

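The arm hides the top view, so I use the side view. The plate is at crop (680–775, 130–205), its hole near (702,158), and the dowel at (693,200). I enlarge that region.

```bash
python3 - <<'E'
from h import *
import pickle
t,s,tp=pickle.load(open("s5.pkl","rb"))
cv2.imwrite("pics/i.png",cv2.convertScaleAbs(cv2.resize(s["img"][118:156,316:364],None,fx=15,fy=15,interpolation=cv2.INTER_CUBIC)[...,::-1],alpha=1.4))
off=-.5
for l in[(23,38),(23,-38),(-23,38),(13.5,28)]:
    w=R.from_euler("z",-1.1,degrees=True).apply([*l,0])+[488.6+off,-303,tp[2]+18.7-27.8+5]; q=proj(s,w);print(l,q.round(1),((q-[316,118]+.5)*15-.5).round())
E
```

```text
(23, 38) [332.3 136.2] [252. 280.]
(23, -38) [347.7 126. ] [482. 127.]
(-23, 38) [343.5 143.2] [419. 385.]
(13.5, 28) [336.7 136.3] [317. 281.]
```

View pics/i.png

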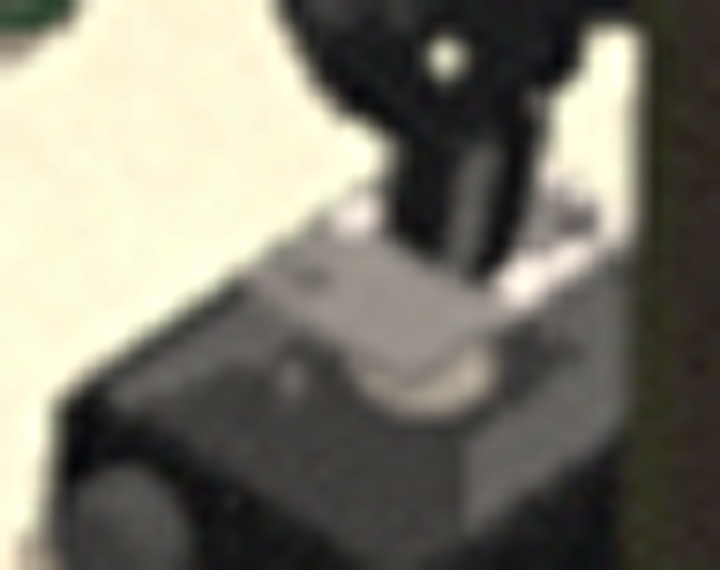

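The observed hole at (315,277) against the predicted (317,281), and the corners, agree to about 1 mm. I lower it with a force guard, with a small spiral search if it lands on the dowels.

```bash
python3 - <<'E'
from h import *
c0=np.array([489.0,-302.9])
bot.servo_line(T(*c0,80),max_speed=80);st()
offs=[(0,0),(1.5,0),(-1.5,0),(0,1.5),(0,-1.5),(1.5,1.5),(-1.5,-1.5)]
ok=False
for o in offs:
    c=c0+o
    bot.servo_line(T(*c,79),max_speed=40)
    r=bot.servo_line(T(*c,66.8),max_speed=25,guard=7);st(f"{o} {r}")
    if bot.get_tool_pos()[2]<50.8: ok=True;break
print(ok)
E
```

```text
t26.2 [ 488.4 -302.5   60.6] F [-0.  -0.3  0.4] w11.1
(0, 0) True t26.9 [ 489.  -302.9   49.3] F [-0.5 -0.3  3.9] w11.2
True
```

Seated at TCP z 49.3 (expected about 49.1). I release, retreat and check.

```bash
python3 - <<'E'
from h import *
c=bot.get_tool_pos()
open_gripper();bot.dwell(.2)
bot.servo_line([c[0],c[1],c[2]+110],max_speed=150)
bot.goto([300,-480,230],bot.get_ee_rot());st("away")
t=shot("top",6);s=shot("side",6)
A=cv2.resize(t["img"][135:235,165:405],None,fx=3.3,fy=3.3,interpolation=2)
B=cv2.resize(s["img"][115:170,315:375],None,fx=4.5,fy=4.5,interpolation=2)
D=cv2.resize(s["img"][220:275,170:230],None,fx=4.5,fy=4.5,interpolation=2)
BD=np.hstack([B,D]);C=np.zeros((A.shape[0]+BD.shape[0],A.shape[1],3),np.uint8);C[:A.shape[0]]=A;C[A.shape[0]:,:BD.shape[1]]=BD
cv2.imwrite("pics/j.png",cv2.convertScaleAbs(C[...,::-1],alpha=1.4))
hs=cv2.cvtColor(s["img"],cv2.COLOR_RGB2HSV)
m=(hs[222:277,175:220,1]>150)&(hs[222:277,175:220,2]>95)&((hs[222:277,175:220,0]<8)|(hs[222:277,175:220,0]>172))
y,x=np.nonzero(m);print("handle top now",x.mean()+175,y.mean()+222,"was 194.96,233.63")
E
```

```text
away t29.8 [ 300.5 -479.   229.1] F [-0.2  0.5 -0.1] w85.4
handle top now 196.17391304347825 233.91304347826087 was 194.96,233.63
```

View pics/j.png

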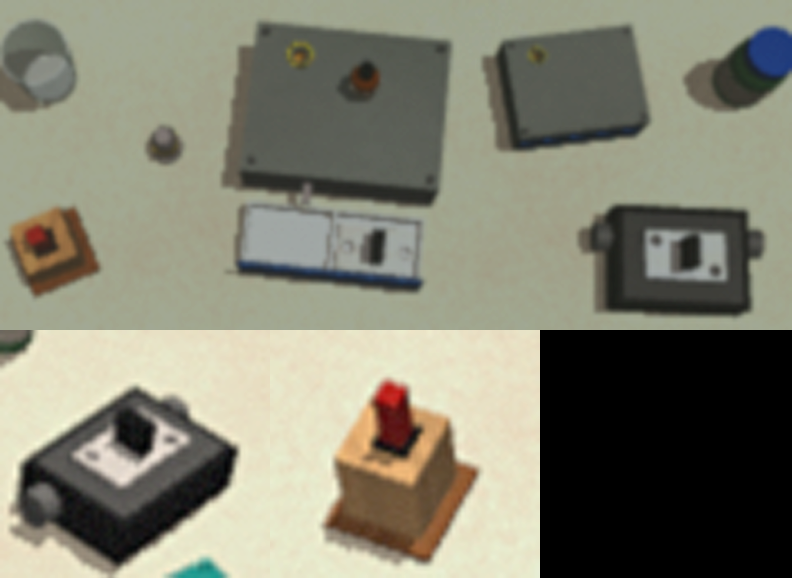

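The plate lies flat at (686,254) with both dowels showing in its holes. The pin is upright with its collar on the holder, the drawer is open, and the other plate and the loose items are where they were.

```bash
python3 -c "
from h import *
bot.finish_job();st('done')"
```

```text
the job is handed in; nothing more can be done
the job is handed in; nothing more can be done
```

The job is done and handed in at about 30 s on the robot's clock. It reports no verdict, so what follows is from my own checks.

- **Release pin:** I took it from the holder and pushed it down the yellow-ringed hole. The force was about 5.5 N at roughly 7.5 mm of latch travel, and the side picture then showed the drawer open. The pin went back and met the holder at the height it was picked from (TCP z about 71.6). The last picture shows it upright with its collar on the wood. Its handle top sits about 1 px (2 mm) to one side of where it was, within the play of its hole.
- **Slide plate:** The diagonal-hole plate went onto the lamp stage at the first try, stopping at TCP z 49.3 against an expected 49.1. The last picture shows it lying flat with both dowels in its holes.
- **The rest:** The in-line plate is still in its compartment. The bottle, jar, beaker and objective look undisturbed in the last picture, though I did not measure them.

While the plate was held over the stage the arm hid it from the top camera, so only the side view could confirm the alignment there. I viewed 11 pictures, one over the budget.

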